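# Pack the finds crate for the mobile shelving

### The arm

A 6-joint arm with a two-finger parallel gripper is mounted at the origin on the work surface. World frame = base frame: x ahead of the robot, y to its left, z up, the work surface at z = 0. Lengths are in m, angles in degrees, forces in N, time in s.
With the tool pointing down it reaches from about 0.25 to 0.725 m from the base axis. Payload 9.7 kg.
Tool frame: the origin (TCP) lies at the very end of the fingers, on their centre line; the grasp point (between the pads) lies 19 mm behind it (bot.grip_point_offset is the distance from the TCP to the grasp point, in m); y points along the fingers, x is the direction in which the jaws open and shut, and the axes are right-handed (so a half turn about y gives the same grasp; the last joint's range is limited). The gripper opens to 85 mm and grips with 20 to 120 N. Pads are 22 mm wide; open, the fingers measure 114 mm over their backs; the gripper's body (76 mm by 85 mm) begins 54 mm behind the grasp point. The pads swing forward as they close: fully open they stand 13 mm farther back than shut.
Start: joints at [74.542, 4.979, 10.078, 95.1, 0, 90], TCP at [0.147, 0.53, 0.231] pointing down, gripper open.
Joint ranges: [-179.16, 179.16], [-48.56, 103.87], [-65.8, 70.77], [-126.05, 130.52], [-82.76, 87.17], [-180, 180]. Speed limits (degrees/s): [127.2, 127.2, 147.25, 180, 180, 180].

### API

Orientations are given as [roll, pitch, yaw] about the fixed x, y, z axes, in that order (R = Rz(yaw) Ry(pitch) Rx(roll)).
In Python, from workcell import bot gives the robot as it stands.
- The arm moves only by the shell command python3 -m inch 'ROWS' [FORCE]. ROWS is JSON, a list of rows, each a list of 3 entries, a list of its own where there are three numbers: the shift along the tool's x, y, z in mm, then the turn, a rotation vector about the tool's x, y, z in rad, then the finger opening in mm, from 0 to 85.4. In form: [[[x, y, z], [ax, ay, az], grip], ...]. A call has 1 to 20 rows; each row is the pose to reach, as a shift and turn from the pose measured when the call began, along the tool's axes at that moment; what a row does not reach only later rows make up. A row lasts 1/10 s, in which the tool goes at most 50 mm and 8.59 degrees, less where a joint would pass 70% of its speed; a pose out of reach is approached as far as the arm can. A call with a gripper value outside its range is refused whole. The fingers move at their own pace and stop on an object; FORCE is the grip in N (left out, the last holds). Time passes only in rows, so rows that repeat a pose let the fingers close. It gives the time, the measured TCP pose, the force and the opening at its end, in the units of the state.
- bot.get_obs(): the state, without advancing time (a new reading comes with each control period).
- bot.camera(name): name is "side" or "top" or "wrist"; returns a dict with "frame" (400x640x3 uint8, red, green, blue), "mtx" (3x3 intrinsics, pixels), "origin" and "orientation" of the camera in the world. Camera axes: x right, y down, z forward; pixel columns grow to the right and rows downward; lengths in m; the calibration is good to about 2 mm. The wrist camera is an equidistant fisheye: a pixel r from the principal point sees the ray r / f radians off the axis. A picture is of the moment at which its call begins. There is no depth.
- bot.job_done(): hands the job in, once; it reports no verdict.
Trained networks look in a picture, given as the dict that the camera call returned (one of the last four; its "shot" number tells which), for a name from the list of things; names that differ only in an ending like _2 or _b are one class to them, and where a whole thing is asked for, a point or a joint stands for the part that bears it (a point fixed in the world has none). Each returns a list of dicts, best first, with "confidence" (0 to 1); they miss things now and then, are a little off and sometimes report something else, mostly with a low value. They report only what shows in the picture. A call takes as long as a camera call.
- bot.search_frame(picture, name): "box" ([left, top, right, bottom] in pixels, round what is visible of it).
- bot.cut_out(picture, name): "region" (400x640 bool, what is visible of it) and "box" ([left, top, right, bottom] in pixels, round what is visible of it).
The state is a dict: "time": time; "q": joint angles; "qd": joint speeds; "joint_efforts": joint torques, N m; "ee_pos": TCP position; "tcp_rot": TCP orientation; "wrist_force": force on the tool from outside, world axes, zero at the start; "torque": the same for the moment, N m; "opening": finger opening in m.
Only numpy, scipy, OpenCV 4.12 (cv2) and the standard library are available. Lean on these libraries where they do the work, as an engineer would, in place of code of your own. Each camera call takes 0.05 s, during which the arm holds its last target. There are 200 camera calls.

### The job

Pack the plywood crate for storage, heaviest at the bottom: set in the deep tray with the two stone axe heads first, on it the tray with the potsherds, on that the shallow tray with the spindle whorls, and close the crate with its lid, fully home on the rim. Keep the trays level and set everything down gently, without dropping it. Leave the pot, the magnifier, the tape roll and the brush where they are.

Things in the scene. Friction and masses are not known exactly. Their poses are not given: they have to be found in the camera images.
- crate: Open plywood crate, fixed. Outside 166 (x) x 114 (y) x 85 mm high, inside 150 x 98 mm, walls 8, floor 6 mm thick. Origin: centre of underside; z up. Trays and lid plug have 7 mm to spare on every side. When packed, the deep, middle and shallow trays' origins are 6, 36 and 58 mm above the crate's, the lid's 79 mm.
- deep_tray: White open tray 136 (x) x 84 (y) x 30 mm high, walls and floor 4 mm, holding two long grey stone axe heads, one at each end. About 420 g. Lift by the wooden divider across its middle: 10 mm thick, along y, flush with the rim; 32 mm of bare floor on both sides of it, the finds beyond, below the rim. Origin: centre of underside, z up. Stands level on the table. Fits either way round.
- middle_tray: White open tray 136 (x) x 84 (y) x 22 mm high, walls and floor 4 mm, holding four flat terracotta potsherds. About 300 g. Lift by the wooden divider across its middle: 10 mm thick, along y, flush with the rim; 32 mm of bare floor on both sides of it, the finds beyond, below the rim. Origin: centre of underside, z up. Stands level on the table. Fits either way round.
- shallow_tray: White open tray 136 (x) x 84 (y) x 18 mm high, walls and floor 4 mm, holding six small round white spindle whorls. About 220 g. Lift by the wooden divider across its middle: 10 mm thick, along y, flush with the rim; 32 mm of bare floor on both sides of it, the finds beyond, below the rim. Origin: centre of underside, z up. Stands level on the table. Fits either way round.
- lid: Plywood lift-off lid, 250 g: board 166 (x) x 114 (y) x 8 mm, under it a plug 136 x 84 x 6 mm that enters the crate's mouth so that the board lies on the rim. Starts plug down. Origin: centre of the plug's underside, z up; board top at 14 mm. Aluminium handle: bar 10 mm thick along y, 86 mm long, axis 42 mm above the origin, posts at y = +-38 mm. Fits either way round.
- pot: Bystander: small terracotta pot, 70 mm across, 80 mm high, standing. Origin: centre of its underside.
- tape_roll: Bystander: brown roll of tape lying flat, 72 mm across, 19 mm high. Origin: centre of its underside.
- loupe: Bystander: black stand magnifier, 44 mm across, 34 mm high. Origin: centre of its underside.
- brush: Bystander: dusting brush about 140 mm long lying along x at the far side of the work area. Origin: under its middle.

How it is judged:
By the outcome, as a careful person would: the job done as asked, in the order asked, and still so for the second after the job is handed in, with the robot touching nothing.
It also fails if it takes over 120 s, if anything falls off the work surface, if the arm or the gripper's body presses on something with over 40 N, if the wrist force passes 120 N, or if a joint passes its speed limit or range.

## Working session

There is one attempt and no reset: what is moved stays moved. The work goes in short steps, Python scripts to look and compute and a shell command to move; the robot and the scene stay as the last step left them, time stands still between calls to the robot, and variables do not carry over. Pictures are saved under pics/ and viewed, about 12 in all and at most 16, crops included, and the job is handed in when it is done.

```bash
ls; mkdir -p pics; cat > h.py <<'E'
import numpy as np, cv2
from workcell import bot
from scipy.spatial.transform import Rotation as R
np.set_printoptions(precision=4,suppress=True)
E
python3 - <<'E'
from h import *
print(bot.get_obs(), bot.grip_point_offset)
for n in ["top","side"]:
    p=bot.camera(n); cv2.imwrite(f"pics/{n}0.png",p["frame"][:,:,::-1])
    print(n,p["mtx"],p["origin"],p["orientation"])
    for k in ["crate","deep_tray","middle_tray","shallow_tray","lid","pot","tape_roll","loupe","brush"]:
        print(k,[(np.round(d["box"]),round(d["confidence"],2)) for d in bot.search_frame(p,k)][:3])
E
```

```text
pics
{'time': 0.0, 'q': array([74.5434,  5.0102, 10.0329, 95.1   , -0.0001, 90.0014]), 'qd': array([-0.0939,  0.0627, -0.0697,  0.0142,  0.0219, -0.0659]), 'joint_efforts': array([ -0.0017, -52.0384,  46.4809,   0.0162,  -0.0001,  -0.    ]), 'ee_pos': array([0.1465, 0.5299, 0.2306]), 'tcp_rot': array([-90.0001,   0.0774,  74.542 ]), 'wrist_force': array([-0.8681, -0.1441, -0.4179]), 'torque': array([0.022 , 0.0269, 0.0266]), 'opening': 0.08522038828542068} 0.0187
top [[406.0804   0.     321.3638]
 [  0.     406.0804 199.6106]
 [  0.       0.       1.    ]] [0.3766 0.0117 0.9869] [-169.8741   -0.1974  -91.3943]
crate [(array([440., 187., 529., 274.]), 0.58)]
deep_tray [(array([241., 235., 256., 254.]), 0.49)]
middle_tray [(array([159., 229., 217., 291.]), 0.7), (array([285., 189., 344., 256.]), 0.62), (array([382., 224., 414., 251.]), 0.31)]
shallow_tray [(array([157., 227., 219., 287.]), 0.86)]
lid [(array([372., 121., 421., 191.]), 0.75)]
pot [(array([149., 144., 180., 169.]), 0.72)]
tape_roll [(array([382., 225., 412., 255.]), 0.84)]
loupe [(array([244., 235., 259., 252.]), 0.74)]
brush [(array([312., 112., 330., 166.]), 0.57)]
side [[361.4575   0.     319.9301]
 [  0.     361.4575 200.632 ]
 [  0.       0.       1.    ]] [0.4077 0.5321 0.6252] [-137.853    -0.449  -162.8545]
crate [(array([358.,  78., 434., 143.]), 0.76), (array([275., 125., 349., 170.]), 0.6), (array([314., 191., 384., 246.]), 0.19)]
deep_tray [(array([210., 234., 290., 288.]), 0.66), (array([171., 322., 217., 372.]), 0.63)]
middle_tray [(array([313., 190., 387., 247.]), 0.75)]
shallow_tray [(array([300., 325., 398., 400.]), 0.94), (array([171., 323., 216., 372.]), 0.32)]
lid [(array([273., 124., 346., 170.]), 0.85)]
pot [(array([170., 321., 217., 370.]), 0.8)]
tape_roll [(array([370., 152., 397., 172.]), 0.61)]
loupe [(array([341., 267., 365., 292.]), 0.57)]
brush [(array([235., 173., 292., 199.]), 0.86)]
```

View pics/top0.png

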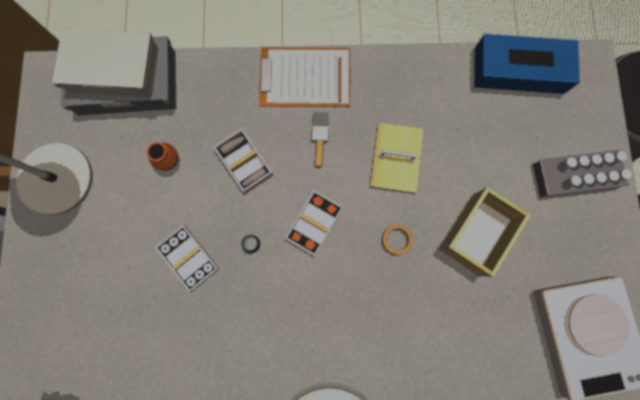

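View pics/side0.png

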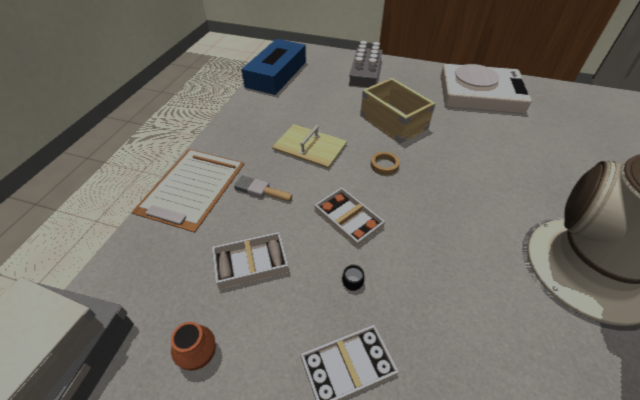

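```bash
cat >> h.py <<'E'
from scipy.optimize import minimize
def box(x,y,z0,z1,cx=0,cy=0):
    return np.array([[cx+a*x/2,cy+b*y/2,z] for a in(-1,1) for b in(-1,1) for z in(z0,z1)])/1000
MOD=dict(crate=[box(166,114,0,85)],deep_tray=[box(136,84,0,30)],middle_tray=[box(136,84,0,22)],shallow_tray=[box(136,84,0,18)],
 lid=[box(166,114,6,14),box(136,84,0,6),box(10,86,37,47),box(10,10,14,42,0,38),box(10,10,14,42,0,-38)])
def proj(p,P):
    Rc=R.from_euler("xyz",p["orientation"],degrees=True).as_matrix()
    c=(np.atleast_2d(P)-p["origin"])@Rc
    return c[:,:2]/c[:,2:]*[p["mtx"][0,0],p["mtx"][1,1]]+[p["mtx"][0,2],p["mtx"][1,2]]
def place(P,s,z=0):
    return P@R.from_euler("z",s[2],degrees=True).as_matrix().T+[s[0],s[1],z]
S=4
def render(p,name,s,z=0):
    m=np.zeros((400*S,640*S),np.uint8)
    for P in MOD[name]:
        h=cv2.convexHull(((proj(p,place(P,s,z))+.5)*S*16).astype(np.int32)[:,None])
        cv2.fillConvexPoly(m,h,1,shift=4)
    return m
def fit(pairs,name,yaws=range(0,180,20),xy=None,z=0):
    big=[(p,cv2.resize(m.astype(np.uint8),(640*S,400*S),interpolation=cv2.INTER_LINEAR)) for p,m in pairs]
    def cost(v):
        s=[v[0]/100,v[1]/100,v[2]*5]; c=0
        for p,m in big:
            r=render(p,name,s,z); c+=1-(r&m).sum()/(r|m).sum()
        return c/len(big)
    best=None
    c0=[(cost([xy[0]*100,xy[1]*100,y/5]),y) for y in yaws]
    for _,y in sorted(c0)[:2]:
        q=minimize(cost,[xy[0]*100,xy[1]*100,y/5],method="Nelder-Mead",options=dict(initial_simplex=[[xy[0]*100+a,xy[1]*100+b,y/5+c] for a,b,c in[(0,0,0),(2,0,0),(0,2,0),(0,0,2)]],xatol=.005,fatol=1e-4,maxiter=150))
        if best is None or q.fun<best.fun: best=q
    v=best.x; return np.array([v[0]/100,v[1]/100,v[2]*5]),1-best.fun
def ground(p,uv,z=0):
    Rc=R.from_euler("xyz",p["orientation"],degrees=True).as_matrix()
    d=Rc@[(uv[0]-p["mtx"][0,2])/p["mtx"][0,0],(uv[1]-p["mtx"][1,2])/p["mtx"][1,1],1]
    return p["origin"]+d*(z-p["origin"][2])/d[2]
E
cat > m.py <<'E'
from h import *
C=dict(top=dict(crate=(489,232),deep_tray=(243,160),middle_tray=(314,223),shallow_tray=(187,258),lid=(397,157)),
 side=dict(crate=(397,108),deep_tray=(250,261),middle_tray=(350,216),shallow_tray=(349,363),lid=(310,146)))
out={n:[] for n in C["top"]}
for cam in C:
    p=bot.camera(cam)
    for n in C[cam]:
        best=None
        for k in [n,"deep_tray","middle_tray","shallow_tray"]:
            for d in bot.cut_out(p,k):
                b=d["box"]
                if np.hypot((b[0]+b[2])/2-C[cam][n][0],(b[1]+b[3])/2-C[cam][n][1])<12 and best is None: best=d
            if best: break
        if best: out[n].append((p,best["region"]))
        else: print("none",cam,n)
for n in out:
    for pr in [[q] for q in out[n]]+[out[n]]:
        g=ground(out[n][0][0],C["top"][n],.02)
        print(n,*fit(pr,n,xy=g))
E
python3 m.py
```

```text
crate [  0.4595  -0.37   143.0949] 0.9656656290056767
crate [  0.4587  -0.3707 144.2837] 0.9771733575606155
crate [  0.459   -0.3701 143.8068] 0.970482790251268
deep_tray [ 0.6525  0.1951 33.4593] 0.9747342474195039
deep_tray [ 0.6527  0.1949 33.2934] 0.9755786832872738
deep_tray [ 0.6527  0.1949 33.2277] 0.9747887782384114
middle_tray [  0.4944   0.0234 148.4053] 0.9499907561471621
middle_tray [  0.495    0.0229 147.7217] 0.9655436852126085
middle_tray [  0.4951   0.0235 148.3884] 0.9566923921670318
shallow_tray [ 0.4188  0.3279 38.7322] 0.9665678155774395
shallow_tray [ 0.4186  0.328  39.564 ] 0.9771807568490052
shallow_tray [ 0.4191  0.3279 39.0099] 0.9708833089381627
lid [ 0.6547 -0.1857 -9.8049] 0.9647851278586491
lid [ 0.6552 -0.1878 -9.3288] 0.945128305327602
lid [ 0.6549 -0.186  -9.907 ] 0.9517926637450548
```

```bash
cat > go.py <<'E'
import sys
from h import *
# usage: go.py x y z(m) yaw  -> shift mm, rotvec rad in present tool axes
x,y,z,yaw=map(float,sys.argv[1:5]); o=bot.get_obs()
Rt=R.from_euler("xyz",o["tcp_rot"],degrees=True); T=R.from_euler("xyz",[-90,0,yaw],degrees=True)
print("t",o["time"],"pos",o["ee_pos"],o["tcp_rot"],"F",o["wrist_force"],"open",o["opening"])
print("shift",np.round(Rt.inv().apply(np.array([x,y,z])-o["ee_pos"])*1000,1),"turn",np.round((Rt.inv()*T).as_rotvec(),3))
E
python3 go.py .6527 .195 .15 33.2
```

```text
t 1.6 pos [0.1466 0.5301 0.2313] [-89.9996   0.0003  74.5405] F [-0.1846 -0.6392  0.3491] open 0.085574545329684
shift [-188.1   81.3 -577.1] turn [-0.     0.722 -0.   ]
```

```bash
python3 -m inch '[[[-9,4,-29],[0,0.036,0],40],[[-28,12,-86],[0,0.108,0],40],[[-47,20,-144],[0,0.18,0],40],[[-66,28,-202],[0,0.25,0],40],[[-85,37,-260],[0,0.325,0],40],[[-103,45,-317],[0,0.4,0],40],[[-122,53,-375],[0,0.47,0],40],[[-141,61,-433],[0,0.54,0],40],[[-160,69,-490],[0,0.61,0],40],[[-175,75,-535],[0,0.67,0],40],[[-184,79,-565],[0,0.705,0],40],[[-188,81,-577],[0,0.722,0],40],[[-188,81,-577],[0,0.722,0],40],[[-188,81,-577],[0,0.722,0],40],[[-188,81,-577],[0,0.722,0],40]]' 60
python3 go.py .6527 .195 .012 33.2
python3 - <<'E'
from h import *
p=bot.camera("wrist"); cv2.imwrite("pics/w1.png",p["frame"][:,:,::-1]); print(p["mtx"],p["origin"],p["orientation"])
E
```

```text
time: 3.1
ee_pos: [0.6528, 0.1945, 0.1495]
tcp_rot: [-90.0, 0.1, 33.1]
wrist_force: [-0.3, 1.5, 0.1]
opening: 0.0398
t 3.1 pos [0.6528 0.1945 0.1495] [-89.9684   0.0694  33.1004] F [-0.2991  1.4875  0.0593] open 0.039761873108976366
shift [  0.4 137.5   0.4] turn [-0.001 -0.002 -0.001]
[[309.7069   0.     323.4318]
 [  0.     309.7069 196.5943]
 [  0.       0.       1.    ]] [0.61   0.2624 0.2919] [161.7131   0.0368  33.0788]
```

View pics/w1.png

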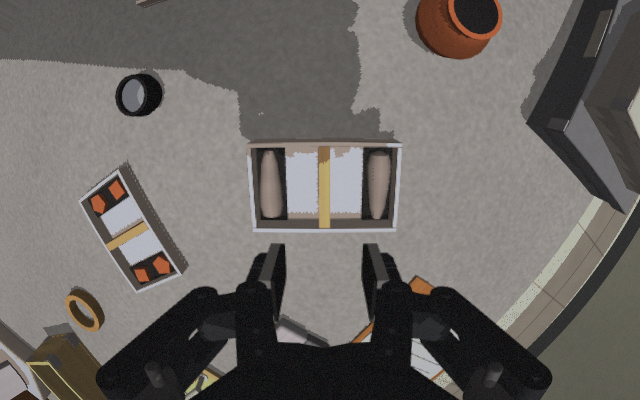

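The deep tray stands square to the jaws, with its divider at column 324 on the tool centre line (image centre 323), so the fit holds. Next I go down and grip.

```bash
python3 -m inch '[[[0,15,0],[0,0,0],36],[[0,40,0],[0,0,0],36],[[0,65,0],[0,0,0],36],[[0,90,0],[0,0,0],36],[[0,110,0],[0,0,0],36],[[0,122,0],[0,-0.002,0],36],[[0,130,0],[0,-0.002,0],36],[[0,135,0],[0,-0.002,0],36],[[0,137.5,0],[0,-0.002,0],36],[[0,137.5,0],[0,-0.002,0],36],[[0,137.5,0],[0,-0.002,0],5],[[0,137.5,0],[0,-0.002,0],5],[[0,137.5,0],[0,-0.002,0],5],[[0,137.5,0],[0,-0.002,0],5],[[0,137.5,0],[0,-0.002,0],5],[[0,137.5,0],[0,-0.002,0],5],[[0,137.5,0],[0,-0.002,0],5]]' 60
python3 go.py .6527 .195 .16 33.2
```

```text
time: 4.85
ee_pos: [0.6527, 0.1954, 0.0135]
tcp_rot: [-90.0, -0.0, 33.3]
wrist_force: [-0.7, -0.1, 5.5]
opening: 0.0083
t 4.85 pos [0.6527 0.1954 0.0135] [-90.004   -0.0468  33.2781] F [-0.6633 -0.1249  5.5229] open 0.00826021520046184
shift [  -0.1 -146.5   -0.3] turn [0.    0.001 0.001]
```

```bash
python3 -m inch '[[[0,-3,0],[0,0,0],5],[[0,-7,0],[0,0,0],5],[[0,-14,0],[0,0,0],5],[[0,-24,0],[0,0,0],5],[[0,-38,0],[0,0,0],5],[[0,-54,0],[0,0,0],5],[[0,-72,0],[0,0,0],5],[[0,-90,0],[0,0,0],5],[[0,-108,0],[0,0,0],5],[[0,-124,0],[0,0,0],5],[[0,-136,0],[0,0,0],5],[[0,-143,0],[0,0,0],5],[[0,-147,0],[0,0,0],5],[[0,-147,0],[0,0,0],5],[[0,-147,0],[0,0,0],5]]' 60
python3 go.py .459 -.3702 .16 -36.1
python3 - <<'E'
from h import *
p=bot.camera("side"); cv2.imwrite("pics/s2.png",p["frame"][:,:,::-1])
E
```

```text
time: 6.35
ee_pos: [0.6524, 0.1952, 0.1597]
tcp_rot: [-90.0, 0.0, 33.3]
wrist_force: [0.2, 0.4, -5.2]
opening: 0.0087
t 6.35 pos [0.6524 0.1952 0.1597] [-89.9842   0.0134  33.2779] F [ 0.1811  0.3841 -5.2174] open 0.008669713220528357
shift [-471.9   -0.3 -366.6] turn [-0.     1.211 -0.   ]
```

View pics/s2.png

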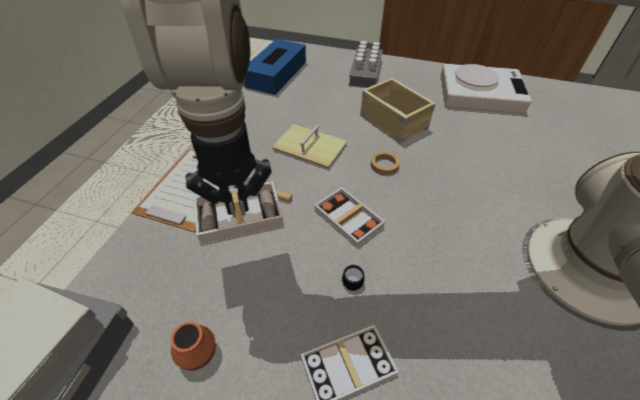

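The tray hangs level in the gripper, with both axe heads in place.

```bash
python3 -m inch '[[[-5,0,-4],[0,0.012,0],5],[[-19,0,-15],[0,0.048,0],5],[[-40,0,-31],[0,0.103,0],5],[[-68,0,-53],[0,0.176,0],5],[[-100,0,-78],[0,0.258,0],5],[[-134,0,-104],[0,0.345,0],5],[[-168,0,-130],[0,0.43,0],5],[[-202,0,-157],[0,0.52,0],5],[[-236,0,-183],[0,0.605,0],5],[[-270,0,-210],[0,0.69,0],5],[[-304,0,-236],[0,0.78,0],5],[[-338,0,-262],[0,0.867,0],5],[[-372,0,-289],[0,0.954,0],5],[[-404,0,-314],[0,1.037,0],5],[[-432,0,-336],[0,1.11,0],5],[[-453,0,-352],[0,1.162,0],5],[[-467,0,-363],[0,1.198,0],5],[[-472,0,-367],[0,1.211,0],5],[[-472,0,-367],[0,1.211,0],5],[[-472,0,-367],[0,1.211,0],5]]' 60
python3 go.py .459 -.3702 .0195 -36.1
python3 - <<'E'
from h import *
p=bot.camera("wrist"); cv2.imwrite("pics/w3.png",p["frame"][:,:,::-1])
E
```

```text
time: 8.4
ee_pos: [0.4594, -0.3697, 0.1596]
tcp_rot: [-90.0, 0.0, -36.0]
wrist_force: [-0.7, 0.3, -4.9]
opening: 0.0083
t 8.4 pos [ 0.4594 -0.3697  0.1596] [-89.9964   0.0483 -36.029 ] F [-0.7324  0.321  -4.8916] open 0.008304183184871493
shift [  0.1 140.1  -0.6] turn [-0.     0.001 -0.001]
```

View pics/w3.png

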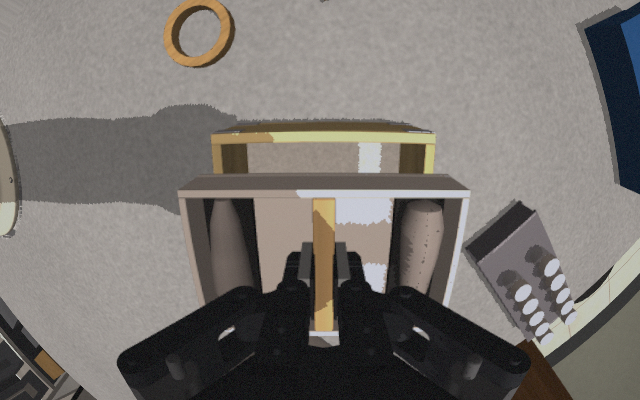

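The tray lies square over the crate: crate mouth at columns 212–435 and tray at 179–469, both centred near 324. Next I lower it in two stages, watching the force.

```bash
python3 -m inch '[[[0,6,-0.6],[0,0,0],5],[[0,18,-0.6],[0,0,0],5],[[0,32,-0.6],[0,0,0],5],[[0,46,-0.6],[0,0,0],5],[[0,60,-0.6],[0,0,0],5],[[0,72,-0.6],[0,0,0],5],[[0,82,-0.6],[0,0,0],5],[[0,90,-0.6],[0,0,0],5],[[0,97,-0.6],[0,0,0],5],[[0,100,-0.6],[0,0,0],5],[[0,100,-0.6],[0,0,0],5]]' 60
python3 go.py .459 -.3702 .0195 -36.1
```

```text
time: 9.55
ee_pos: [0.459, -0.37, 0.0594]
tcp_rot: [-90.0, 0.1, -36.0]
wrist_force: [-0.7, 0.8, -4.5]
opening: 0.0082
t 9.55 pos [ 0.459  -0.37    0.0594] [-89.9984   0.0554 -36.0148] F [-0.6975  0.753  -4.5368] open 0.008163067069156767
shift [ 0.1 39.9 -0.2] turn [-0.     0.001 -0.001]
```

```bash
python3 -m inch '[[[0,4,0],[0,0,0],5],[[0,10,0],[0,0,0],5],[[0,17,0],[0,0,0],5],[[0,24,0],[0,0,0],5],[[0,30,0],[0,0,0],5],[[0,34,0],[0,0,0],5],[[0,36.5,0],[0,0,0],5],[[0,38,0],[0,0,0],5],[[0,39,0],[0,0,0],5],[[0,39.5,0],[0,0,0],5],[[0,40,0],[0,0,0],5],[[0,40,0],[0,0,0],5]]' 60
python3 go.py .459 -.3702 .0195 -36.1
```

```text
time: 10.75
ee_pos: [0.4591, -0.37, 0.0196]
tcp_rot: [-90.0, 0.0, -36.0]
wrist_force: [0.6, -0.2, -5.7]
opening: 0.0085
t 10.75 pos [ 0.4591 -0.37    0.0196] [-90.0018   0.0392 -36.0108] F [ 0.629  -0.1765 -5.6864] open 0.008500010728024133
shift [ 0.   0.1 -0.2] turn [ 0.     0.002 -0.001]
```

```bash
python3 -m inch '[[[0,0.5,0],[0,0,0],5],[[0,1,0],[0,0,0],5],[[0,1,0],[0,0,0],5]]'; python3 -m inch '[[[0,0.5,0],[0,0,0],5],[[0,1,0],[0,0,0],5],[[0,1,0],[0,0,0],5]]'
```

```text
time: 11.05
ee_pos: [0.4591, -0.3701, 0.0195]
tcp_rot: [-90.0, 0.0, -36.0]
wrist_force: [-3.5, 3.3, 5.6]
opening: 0.0082
time: 11.35
ee_pos: [0.4591, -0.3701, 0.0195]
tcp_rot: [-90.0, -0.0, -36.0]
wrist_force: [-5.2, 4.9, 8.9]
opening: 0.0086
```

```bash
python3 -m inch '[[[0,0,0],[0,0,0],10],[[0,0,0],[0,0,0],14],[[0,0,0],[0,0,0],20],[[0,0,0],[0,0,0],28],[[0,0,0],[0,0,0],30],[[0,0,0],[0,0,0],30]]'
python3 -m inch '[[[0,-4,0],[0,0,0],30],[[0,-15,0],[0,0,0],30],[[0,-35,0],[0,0,0],30],[[0,-60,0],[0,0,0],30],[[0,-85,0],[0,0,0],30],[[0,-110,0],[0,0,0],30],[[0,-130,0],[0,0,0],30],[[0,-140,0],[0,0,0],30],[[0,-140,0],[0,0,0],30]]'
python3 go.py .495 .0234 .12 -31.8
python3 - <<'E'
from h import *
p=bot.camera("wrist"); cv2.imwrite("pics/w4.png",p["frame"][:,:,::-1])
E
```

```text
time: 11.95
ee_pos: [0.4592, -0.3702, 0.0194]
tcp_rot: [-90.0, -0.0, -36.0]
wrist_force: [-0.0, 0.3, -0.2]
opening: 0.0298
time: 12.85
ee_pos: [0.4597, -0.3705, 0.1614]
tcp_rot: [-90.0, -0.2, -36.0]
wrist_force: [0.1, 0.7, 0.3]
opening: 0.03
t 12.85 pos [ 0.4597 -0.3705  0.1614] [-90.0125  -0.1943 -36.0155] F [0.1297 0.692  0.3037] open 0.03003686128896158
shift [-203.2   40.6  339.4] turn [ 0.    -0.074  0.003]
```

View pics/w4.png

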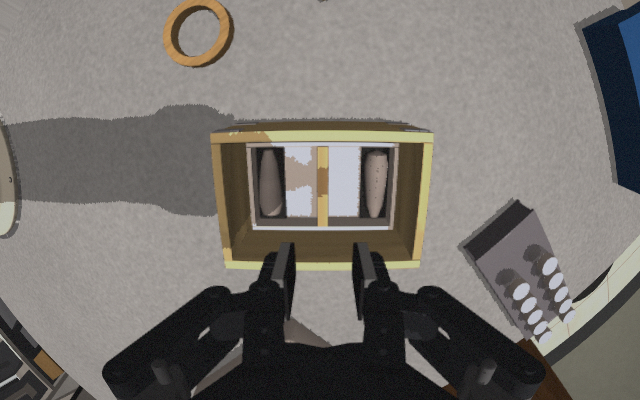

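The deep tray sits flat in the crate, with its rim at columns 248–397 and rows 144–230. I'll check that against the projected model.

```bash
cat >> h.py <<'E'
def fish(p,P):
    Rc=R.from_euler("xyz",p["orientation"],degrees=True).as_matrix()
    c=(np.atleast_2d(P)-p["origin"])@Rc; r=np.hypot(c[:,0],c[:,1]); t=np.arctan2(r,c[:,2])
    return c[:,:2]/r[:,None]*t[:,None]*p["mtx"][0,0]+[p["mtx"][0,2],p["mtx"][1,2]]
E
python3 - <<'E'
from h import *
p=bot.camera("wrist"); s=[.459,-.3702,-36.1]
print(fish(p,place(MOD["deep_tray"][0],s,.006)[1::2]),fish(p,place(MOD["crate"][0],s)[1::2]))
E
```

```text
[[251.4365 231.7789]
 [245.0636 144.628 ]
 [392.7796 231.886 ]
 [399.1352 144.6896]] [[224.5218 271.134 ]
 [208.7879 135.6072]
 [419.5101 271.3198]
 [435.1748 135.6736]]
```

```bash
python3 -m inch '[[[-4,1,7],[0,0,0],36],[[-14,3,24],[0,-0.005,0],36],[[-32,6,54],[0,-0.01,0],36],[[-55,11,92],[0,-0.02,0],36],[[-80,16,134],[0,-0.03,0],36],[[-105,21,176],[0,-0.04,0],36],[[-130,26,218],[0,-0.05,0],36],[[-153,31,256],[0,-0.06,0],36],[[-173,35,290],[0,-0.066,0],36],[[-188,38,315],[0,-0.07,0],36],[[-198,40,331],[0,-0.074,0.003],36],[[-203,40.6,339.4],[0,-0.074,0.003],36],[[-203.2,40.6,339.4],[0,-0.074,0.003],36],[[-203.2,40.6,339.4],[0,-0.074,0.003],36]]'
python3 go.py .495 .0234 .007 -31.8
python3 - <<'E'
from h import *
p=bot.camera("wrist"); cv2.imwrite("pics/w5.png",p["frame"][:,:,::-1]); s=[.495,.0234,-31.8]
print(fish(p,place(MOD["middle_tray"][0],s)[1::2]))
E
```

```text
time: 14.35
ee_pos: [0.4939, 0.0236, 0.1179]
tcp_rot: [-90.0, 0.2, -31.8]
wrist_force: [-0.4, -1.6, 0.5]
opening: 0.0359
t 14.35 pos [0.4939 0.0236 0.1179] [-90.0262   0.1985 -31.7816] F [-0.4281 -1.5647  0.5291] open 0.03592995649056378
shift [  1.4 110.9   0.5] turn [ 0.     0.    -0.003]
[[246.8042 244.2506]
 [238.7173 149.2087]
 [401.2596 244.4603]
 [409.4828 149.3403]]
```

View pics/w5.png

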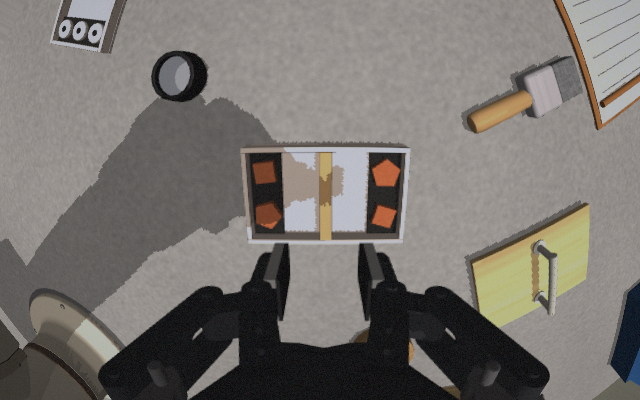

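The middle tray's rim corners are at (242,149), (408,149), (404,243) and (248,243). They agree with the prediction to 1–3 px. Next I grip it and lift.

```bash
python3 -m inch '[[[1.4,10,0],[0,0,0],36],[[1.4,30,0.5],[0,0,-0.003],36],[[1.4,52,0.5],[0,0,-0.003],36],[[1.4,74,0.5],[0,0,-0.003],36],[[1.4,90,0.5],[0,0,-0.003],36],[[1.4,100,0.5],[0,0,-0.003],36],[[1.4,107,0.5],[0,0,-0.003],36],[[1.4,110.5,0.5],[0,0,-0.003],36],[[1.4,110.5,0.5],[0,0,-0.003],36],[[1.4,110.5,0.5],[0,0,-0.003],5],[[1.4,110.5,0.5],[0,0,-0.003],5],[[1.4,110.5,0.5],[0,0,-0.003],5],[[1.4,110.5,0.5],[0,0,-0.003],5],[[1.4,110.5,0.5],[0,0,-0.003],5],[[1.4,110.5,0.5],[0,0,-0.003],5],[[1.4,110.5,0.5],[0,0,-0.003],5]]' 60
python3 -m inch '[[[0,-3,0],[0,0,0],5],[[0,-7,0],[0,0,0],5],[[0,-14,0],[0,0,0],5],[[0,-24,0],[0,0,0],5],[[0,-38,0],[0,0,0],5],[[0,-54,0],[0,0,0],5],[[0,-72,0],[0,0,0],5],[[0,-90,0],[0,0,0],5],[[0,-108,0],[0,0,0],5],[[0,-124,0],[0,0,0],5],[[0,-136,0],[0,0,0],5],[[0,-143,0],[0,0,0],5],[[0,-147,0],[0,0,0],5],[[0,-147,0],[0,0,0],5],[[0,-147,0],[0,0,0],5]]' 60
python3 go.py .459 -.3702 .155 -36.1
```

```text
time: 16.0
ee_pos: [0.4957, 0.0232, 0.0084]
tcp_rot: [-90.0, -0.1, -31.8]
wrist_force: [-2.4, -0.1, 5.2]
opening: 0.0079
time: 17.5
ee_pos: [0.4953, 0.0232, 0.1548]
tcp_rot: [-90.0, -0.0, -31.8]
wrist_force: [0.0, -0.7, -3.1]
opening: 0.0081
t 17.5 pos [0.4953 0.0232 0.1548] [-90.004   -0.0088 -31.8111] F [ 0.0197 -0.6909 -3.0715] open 0.008123509008062756
shift [ 176.6   -0.1 -353.4] turn [0.    0.075 0.   ]
```

```bash
python3 -m inch '[[[2,0,-4],[0,0,0],5],[[8,0,-15],[0,0.003,0],5],[[18,0,-36],[0,0.008,0],5],[[31,0,-61],[0,0.013,0],5],[[45,0,-90],[0,0.019,0],5],[[60,0,-119],[0,0.025,0],5],[[75,0,-149],[0,0.032,0],5],[[90,0,-179],[0,0.038,0],5],[[105,0,-209],[0,0.044,0],5],[[120,0,-239],[0,0.051,0],5],[[134,0,-268],[0,0.057,0],5],[[148,0,-296],[0,0.063,0],5],[[160,0,-320],[0,0.068,0],5],[[169,0,-338],[0,0.072,0],5],[[174,0,-349],[0,0.075,0],5],[[176.6,0,-353.4],[0,0.075,0],5],[[176.6,0,-353.4],[0,0.075,0],5],[[176.6,0,-353.4],[0,0.075,0],5]]' 60
python3 go.py .459 -.3702 .0444 -36.1
python3 - <<'E'
from h import *
p=bot.camera("wrist"); cv2.imwrite("pics/w6.png",p["frame"][:,:,::-1])
E
```

```text
time: 19.3
ee_pos: [0.4592, -0.3694, 0.155]
tcp_rot: [-90.0, 0.0, -36.1]
wrist_force: [0.6, -0.6, -2.9]
opening: 0.008
t 19.3 pos [ 0.4592 -0.3694  0.155 ] [-89.9876   0.0027 -36.0636] F [ 0.6439 -0.6403 -2.8594] open 0.007983383599953542
shift [  0.3 110.6  -0.8] turn [-0.     0.001 -0.   ]
```

View pics/w6.png

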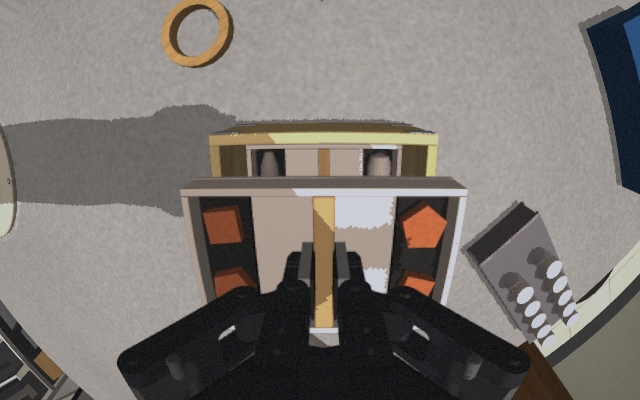

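The middle tray is level and centred over the crate (tray at columns 181–467, crate at 210–437, the deep tray's divider at 324). Next I lower it.

```bash
python3 -m inch '[[[0.3,6,-0.8],[0,0,0],5],[[0.3,18,-0.8],[0,0,0],5],[[0.3,32,-0.8],[0,0,0],5],[[0.3,46,-0.8],[0,0,0],5],[[0.3,58,-0.8],[0,0,0],5],[[0.3,70,-0.8],[0,0,0],5],[[0.3,80,-0.8],[0,0,0],5],[[0.3,88,-0.8],[0,0,0],5],[[0.3,95,-0.8],[0,0,0],5],[[0.3,101,-0.8],[0,0,0],5],[[0.3,105,-0.8],[0,0,0],5],[[0.3,107.5,-0.8],[0,0,0],5],[[0.3,109,-0.8],[0,0,0],5],[[0.3,109.5,-0.8],[0,0,0],5],[[0.3,110,-0.8],[0,0,0],5],[[0.3,110,-0.8],[0,0,0],5]]' 60; python3 -m inch '[[[0,0.5,0],[0,0,0],5],[[0,1,0],[0,0,0],5],[[0,1,0],[0,0,0],5]]'
```

```text
time: 20.95
ee_pos: [0.4592, -0.3702, 0.0452]
tcp_rot: [-90.0, -0.0, -36.0]
wrist_force: [0.2, 1.0, -3.2]
opening: 0.0083
time: 21.25
ee_pos: [0.4593, -0.3703, 0.0445]
tcp_rot: [-90.0, -0.0, -36.1]
wrist_force: [0.2, 0.8, -1.4]
opening: 0.0083
```

```bash
python3 -m inch '[[[0,0.4,0],[0,0,0],5],[[0,0.8,0],[0,0,0],5],[[0,0.8,0],[0,0,0],5]]'
```

```text
time: 21.55
ee_pos: [0.4593, -0.3703, 0.0445]
tcp_rot: [-90.0, -0.1, -36.0]
wrist_force: [-2.4, 2.5, 3.7]
opening: 0.0083
```

Contact at the expected height, so I release and go to the shallow tray.

```bash
python3 -m inch '[[[0,0,0],[0,0,0],10],[[0,0,0],[0,0,0],14],[[0,0,0],[0,0,0],20],[[0,0,0],[0,0,0],28],[[0,0,0],[0,0,0],30],[[0,0,0],[0,0,0],30]]'
python3 -m inch '[[[0,-4,0],[0,0,0],30],[[0,-15,0],[0,0,0],30],[[0,-35,0],[0,0,0],30],[[0,-60,0],[0,0,0],30],[[0,-85,0],[0,0,0],30],[[0,-103,0],[0,0,0],30],[[0,-113,0],[0,0,0],30],[[0,-116,0],[0,0,0],30],[[0,-116,0],[0,0,0],30]]'
python3 go.py .419 .328 .12 39
python3 - <<'E'
from h import *
p=bot.camera("wrist"); cv2.imwrite("pics/w7.png",p["frame"][:,:,::-1]); s=[.459,-.3702,-36.1]
print(fish(p,place(MOD["middle_tray"][0],s,.036)[1::2]),fish(p,place(MOD["crate"][0],s)[1::2]))
E
```

```text
time: 22.15
ee_pos: [0.4593, -0.3704, 0.0445]
tcp_rot: [-90.0, -0.1, -36.1]
wrist_force: [-0.6, -0.2, -0.7]
opening: 0.03
time: 23.05
ee_pos: [0.4592, -0.3703, 0.1605]
tcp_rot: [-90.0, -0.1, -36.1]
wrist_force: [0.4, -0.8, -0.4]
opening: 0.03
t 23.05 pos [ 0.4592 -0.3703  0.1605] [-89.9956  -0.0845 -36.0517] F [ 0.4018 -0.7562 -0.4147] open 0.03001452543680431
shift [-443.5   39.8  540.9] turn [ 0.001 -1.31   0.001]
[[246.5799 241.6342]
 [238.82   148.6283]
 [397.6798 241.665 ]
 [405.2878 148.5907]] [[224.8089 270.7335]
 [209.1064 135.4681]
 [419.4148 270.8009]
 [434.8849 135.394 ]]
```

View pics/w7.png

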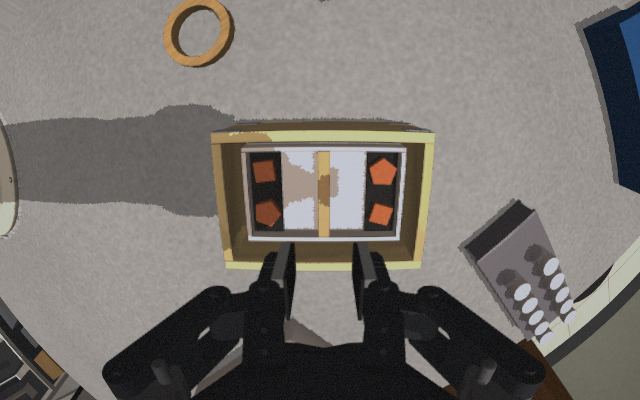

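The middle tray lies flat on the deep one: rim at columns 242–406 and rows 148–240, as predicted. Now the shallow tray.

```bash
python3 -m inch '[[[-5,0,6],[0,-0.01,0],36],[[-18,2,22],[0,-0.05,0],36],[[-40,4,49],[0,-0.12,0],36],[[-67,6,81],[0,-0.2,0],36],[[-95,8,116],[0,-0.28,0],36],[[-124,11,151],[0,-0.37,0],36],[[-153,14,187],[0,-0.45,0],36],[[-182,16,222],[0,-0.54,0],36],[[-211,19,258],[0,-0.62,0],36],[[-240,22,293],[0,-0.71,0],36],[[-269,24,328],[0,-0.8,0],36],[[-298,27,364],[0,-0.88,0],36],[[-327,29,399],[0,-0.97,0],36],[[-356,32,434],[0,-1.05,0],36],[[-383,34,467],[0,-1.13,0],36],[[-408,37,498],[0,-1.2,0],36],[[-428,38,522],[0,-1.26,0],36],[[-440,39.8,536],[0,-1.3,0],36],[[-443.5,39.8,540.9],[0.001,-1.31,0.001],36],[[-443.5,39.8,540.9],[0.001,-1.31,0.001],36]]'
python3 -m inch '[[[0,0,0],[0,0,0],36],[[0,0,0],[0,0,0],36]]'
python3 go.py .419 .328 .006 39
python3 - <<'E'
from h import *
p=bot.camera("wrist"); cv2.imwrite("pics/w8.png",p["frame"][:,:,::-1]); s=[.419,.328,39]
print(fish(p,place(MOD["shallow_tray"][0],s)[1::2]))
E
```

```text
time: 25.1
ee_pos: [0.4184, 0.328, 0.1193]
tcp_rot: [-90.0, 0.1, 39.0]
wrist_force: [-0.6, 0.4, 0.1]
opening: 0.0361
time: 25.3
ee_pos: [0.4186, 0.327, 0.1195]
tcp_rot: [-90.0, 0.1, 38.9]
wrist_force: [0.0, 0.2, 0.6]
opening: 0.0363
t 25.3 pos [0.4186 0.327  0.1195] [-89.9634   0.0635  38.9138] F [0.0298 0.1752 0.5806] open 0.03627460130678156
shift [  1.1 113.5   0.5] turn [-0.001 -0.002 -0.001]
[[247.4888 240.1396]
 [239.6366 146.4098]
 [399.5201 239.9133]
 [406.9985 146.101 ]]
```

View pics/w8.png

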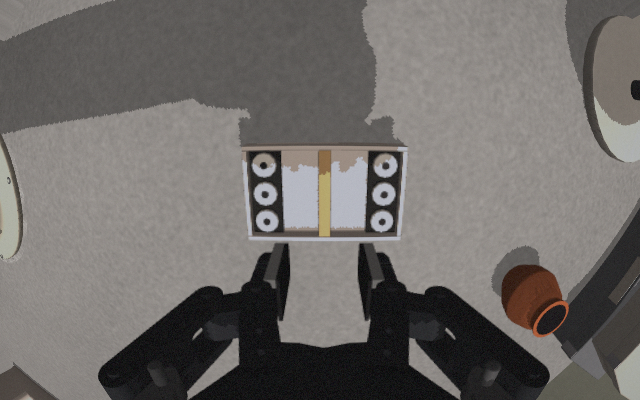

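The shallow tray is as predicted: rim at columns 241–406, rows 146–239, divider at 324. Next I grip it and lift.

```bash
python3 -m inch '[[[1,10,0.5],[0,0,0],36],[[1.1,30,0.5],[0,-0.002,-0.001],36],[[1.1,52,0.5],[0,-0.002,-0.001],36],[[1.1,74,0.5],[0,-0.002,-0.001],36],[[1.1,92,0.5],[0,-0.002,-0.001],36],[[1.1,103,0.5],[0,-0.002,-0.001],36],[[1.1,109,0.5],[0,-0.002,-0.001],36],[[1.1,112,0.5],[0,-0.002,-0.001],36],[[1.1,113,0.5],[0,-0.002,-0.001],36],[[1.1,113,0.5],[0,-0.002,-0.001],5],[[1.1,113,0.5],[0,-0.002,-0.001],5],[[1.1,113,0.5],[0,-0.002,-0.001],5],[[1.1,113,0.5],[0,-0.002,-0.001],5],[[1.1,113,0.5],[0,-0.002,-0.001],5],[[1.1,113,0.5],[0,-0.002,-0.001],5],[[1.1,113,0.5],[0,-0.002,-0.001],5]]' 60
python3 -m inch '[[[0,-3,0],[0,0,0],5],[[0,-7,0],[0,0,0],5],[[0,-14,0],[0,0,0],5],[[0,-24,0],[0,0,0],5],[[0,-38,0],[0,0,0],5],[[0,-54,0],[0,0,0],5],[[0,-72,0],[0,0,0],5],[[0,-90,0],[0,0,0],5],[[0,-108,0],[0,0,0],5],[[0,-124,0],[0,0,0],5],[[0,-136,0],[0,0,0],5],[[0,-143,0],[0,0,0],5],[[0,-147,0],[0,0,0],5],[[0,-147,0],[0,0,0],5],[[0,-147,0],[0,0,0],5]]' 60
python3 go.py .459 -.3702 .155 -36.1
```

```text
time: 26.95
ee_pos: [0.4195, 0.3285, 0.0074]
tcp_rot: [-90.0, -0.1, 39.0]
wrist_force: [0.5, -1.1, 6.1]
opening: 0.0081
time: 28.45
ee_pos: [0.4192, 0.3281, 0.1538]
tcp_rot: [-90.0, -0.0, 39.0]
wrist_force: [0.1, -0.5, -2.7]
opening: 0.0085
t 28.45 pos [0.4192 0.3281 0.1538] [-89.9605  -0.0312  39.0326] F [ 0.1018 -0.4529 -2.745 ] open 0.008508905446269236
shift [-408.9   -1.9 -567.5] turn [-0.001  1.311  0.   ]
```

```bash
python3 -m inch '[[[-3,0,-4],[0,0.01,0],5],[[-10,0,-14],[0,0.033,0],5],[[-22,0,-31],[0,0.07,0],5],[[-39,0,-54],[0,0.125,0],5],[[-59,0,-82],[0,0.19,0],5],[[-80,0,-111],[0,0.256,0],5],[[-101,0,-140],[0,0.324,0],5],[[-122,0,-169],[0,0.39,0],5],[[-143,0,-198],[0,0.458,0],5],[[-162,0,-226],[0,0.52,0],5],[[-179,-1,-250],[0,0.575,0],5],[[-192,-1,-268],[0,0.615,0],5],[[-200,-1,-279],[0,0.643,0],5],[[-204,-1,-284],[0,0.655,0],5],[[-204,-1,-284],[0,0.655,0],5]]' 60
python3 go.py .459 -.3702 .155 -36.1
```

```text
time: 29.95
ee_pos: [0.4392, -0.0218, 0.1543]
tcp_rot: [-90.0, 0.0, 1.4]
wrist_force: [0.2, -0.5, -3.2]
opening: 0.0079
t 29.95 pos [ 0.4392 -0.0218  0.1543] [-89.954    0.0135   1.3921] F [ 0.1909 -0.5001 -3.1575] open 0.007860091313004476
shift [  11.3   -1.  -348.8] turn [-0.001  0.654 -0.   ]
```

```bash
python3 -m inch '[[[0,0,-4],[0,0.008,0],5],[[0.5,0,-17],[0,0.032,0],5],[[1,0,-38],[0,0.071,0],5],[[2,0,-66],[0,0.124,0],5],[[3,0,-98],[0,0.184,0],5],[[4,0,-133],[0,0.249,0],5],[[5.5,0,-168],[0,0.315,0],5],[[6.5,0,-203],[0,0.38,0],5],[[8,0,-238],[0,0.446,0],5],[[9,0,-271],[0,0.508,0],5],[[10,-1,-301],[0,0.564,0],5],[[10.5,-1,-325],[0,0.61,0],5],[[11,-1,-340],[0,0.638,0],5],[[11.3,-1,-347.5],[-0.001,0.652,0],5],[[11.3,-1,-348.8],[-0.001,0.654,0],5],[[11.3,-1,-348.8],[-0.001,0.654,0],5]]' 60
python3 go.py .459 -.3702 .0654 -36.1
python3 - <<'E'
from h import *
p=bot.camera("wrist"); cv2.imwrite("pics/w9.png",p["frame"][:,:,::-1])
E
```

```text
time: 31.55
ee_pos: [0.4591, -0.3696, 0.155]
tcp_rot: [-90.0, 0.0, -36.0]
wrist_force: [-0.5, 0.1, -2.2]
opening: 0.0079
t 31.55 pos [ 0.4591 -0.3696  0.155 ] [-90.0128   0.0379 -36.0219] F [-0.495   0.12   -2.2242] open 0.007880823347754053
shift [ 0.3 89.6 -0.5] turn [ 0.     0.001 -0.001]
```

View pics/w9.png

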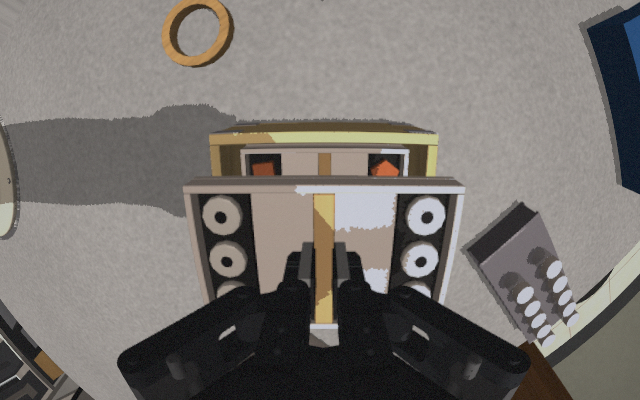

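The shallow tray is level and centred (columns 185–464 over the crate's 210–437), with its whorls in place. Next I lower it.

```bash
python3 -m inch '[[[0.3,6,-0.5],[0,0,0],5],[[0.3,18,-0.5],[0,0,0],5],[[0.3,31,-0.5],[0,0,0],5],[[0.3,44,-0.5],[0,0,0],5],[[0.3,56,-0.5],[0,0,0],5],[[0.3,66,-0.5],[0,0,0],5],[[0.3,74,-0.5],[0,0,0],5],[[0.3,80,-0.5],[0,0,0],5],[[0.3,84,-0.5],[0,0,0],5],[[0.3,86.5,-0.5],[0,0,0],5],[[0.3,88,-0.5],[0,0,0],5],[[0.3,88.6,-0.5],[0,0,0],5],[[0.3,89,-0.5],[0,0,0],5],[[0.3,89,-0.5],[0,0,0],5]]' 60; python3 -m inch '[[[0,0.5,0],[0,0,0],5],[[0,1,0],[0,0,0],5],[[0,1,0],[0,0,0],5]]'; python3 -m inch '[[[0,0.4,0],[0,0,0],5],[[0,0.7,0],[0,0,0],5],[[0,0.7,0],[0,0,0],5]]'
```

```text
time: 33.0
ee_pos: [0.4591, -0.3701, 0.0664]
tcp_rot: [-90.0, 0.0, -36.0]
wrist_force: [1.1, -0.2, -3.6]
opening: 0.008
time: 33.3
ee_pos: [0.4591, -0.3701, 0.0655]
tcp_rot: [-90.0, -0.0, -36.0]
wrist_force: [0.3, -0.9, -2.5]
opening: 0.0079
time: 33.6
ee_pos: [0.4592, -0.3701, 0.0654]
tcp_rot: [-90.0, -0.0, -36.0]
wrist_force: [-2.3, 1.9, 6.1]
opening: 0.0084
```

```bash
python3 -m inch '[[[0,0,0],[0,0,0],10],[[0,0,0],[0,0,0],14],[[0,0,0],[0,0,0],20],[[0,0,0],[0,0,0],28],[[0,0,0],[0,0,0],30],[[0,0,0],[0,0,0],30]]'
python3 -m inch '[[[0,-4,0],[0,0,0],30],[[0,-15,0],[0,0,0],30],[[0,-35,0],[0,0,0],30],[[0,-60,0],[0,0,0],30],[[0,-80,0],[0,0,0],30],[[0,-92,0],[0,0,0],30],[[0,-95,0],[0,0,0],30],[[0,-95,0],[0,0,0],30]]'
python3 go.py .6549 -.186 .15 -9.9
python3 - <<'E'
from h import *
p=bot.camera("wrist"); cv2.imwrite("pics/w10.png",p["frame"][:,:,::-1]); s=[.459,-.3702,-36.1]
print(fish(p,place(MOD["shallow_tray"][0],s,.058)[1::2]),fish(p,place(MOD["crate"][0],s)[1::2]))
E
```

```text
time: 34.2
ee_pos: [0.4592, -0.3701, 0.0654]
tcp_rot: [-90.0, -0.0, -36.0]
wrist_force: [0.5, 0.7, -0.0]
opening: 0.0299
time: 35.0
ee_pos: [0.4592, -0.3702, 0.1605]
tcp_rot: [-90.0, -0.0, -36.0]
wrist_force: [0.0, 0.3, 0.2]
opening: 0.0298
t 35.0 pos [ 0.4592 -0.3702  0.1605] [-90.0155  -0.0493 -36.0032] F [0.0187 0.3478 0.2174] open 0.02975127522908081
shift [ 50.   10.4 264. ] turn [ 0.    -0.456  0.001]
[[241.9933 251.042 ]
 [232.8724 152.6203]
 [402.2489 251.235 ]
 [411.3726 152.7433]] [[224.8551 270.7215]
 [209.2574 135.5053]
 [419.4031 270.973 ]
 [435.0209 135.637 ]]
```

View pics/w10.png

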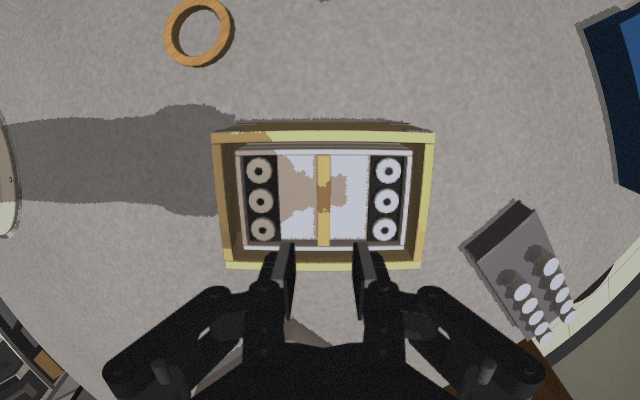

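The shallow tray is flat, with its rim at columns 236–411 and rows 151–250, as predicted, and all six whorls are in. Now the lid.

```bash
python3 -m inch '[[[1,0,5],[0,-0.01,0],40],[[4,1,20],[0,-0.035,0],40],[[8,2,44],[0,-0.076,0],40],[[14,3,74],[0,-0.128,0],40],[[20,4,106],[0,-0.183,0],40],[[26,5,139],[0,-0.24,0],40],[[33,7,172],[0,-0.297,0],40],[[39,8,204],[0,-0.352,0],40],[[44,9,232],[0,-0.4,0],40],[[48,10,252],[0,-0.435,0],40],[[50,10.4,262],[0,-0.453,0],40],[[50,10.4,264],[0,-0.456,0.001],40],[[50,10.4,264],[0,-0.456,0.001],40],[[50,10.4,264],[0,-0.456,0.001],40]]'
python3 go.py .6549 -.186 .023 -9.9
python3 - <<'E'
from h import *
p=bot.camera("wrist"); cv2.imwrite("pics/w11.png",p["frame"][:,:,::-1]); s=[.6549,-.186,-9.9]
print(fish(p,place(MOD["lid"][0],s)[1::2]),fish(p,place(np.array([[0,.043,.047],[0,-.043,.047]]),s)))
E
```

```text
time: 36.45
ee_pos: [0.6542, -0.1864, 0.1494]
tcp_rot: [-90.0, 0.1, -9.9]
wrist_force: [-0.3, -0.0, 0.6]
opening: 0.04
t 36.45 pos [ 0.6542 -0.1864  0.1494] [-90.0004   0.0738  -9.944 ] F [-0.3122 -0.0102  0.6031] open 0.03999967425408504
shift [  0.8 126.4   0.5] turn [ 0.    -0.001 -0.001]
[[241.9181 239.1886]
 [232.6111 126.0883]
 [404.5372 239.112 ]
 [413.5321 125.8675]] [[322.9265 144.8871]
 [323.0876 242.5339]]
```

View pics/w11.png

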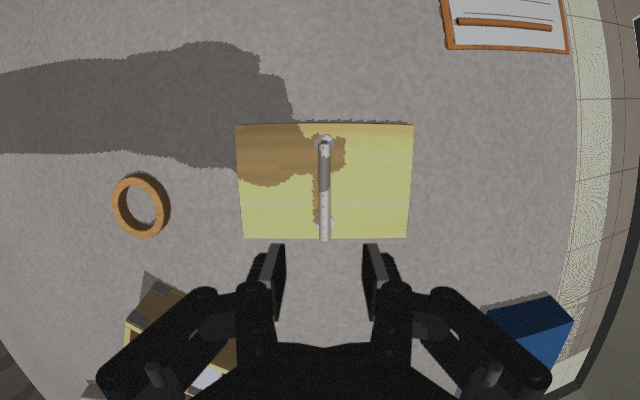

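The lid corners (236,124), (413,124), (406,238) and (244,238) are within about 3 px of the prediction, and the handle is at column 324, on the centre line. Next I grip it and lift.

```bash
python3 -m inch '[[[1,10,0.5],[0,0,0],36],[[1,30,0.5],[0,-0.001,-0.001],36],[[1.2,54,0.5],[0,-0.001,-0.001],36],[[1.2,78,0.5],[0,-0.001,-0.001],36],[[1.2,98,0.5],[0,-0.001,-0.001],36],[[1.2,112,0.5],[0,-0.001,-0.001],36],[[1.2,120,0.5],[0,-0.001,-0.001],36],[[1.2,124.5,0.5],[0,-0.001,-0.001],36],[[1.2,126,0.5],[0,-0.001,-0.001],36],[[1.2,126,0.5],[0,-0.001,-0.001],5],[[1.2,126,0.5],[0,-0.001,-0.001],5],[[1.2,126,0.5],[0,-0.001,-0.001],5],[[1.2,126,0.5],[0,-0.001,-0.001],5],[[1.2,126,0.5],[0,-0.001,-0.001],5],[[1.2,126,0.5],[0,-0.001,-0.001],5],[[1.2,126,0.5],[0,-0.001,-0.001],5]]' 60
python3 -m inch '[[[0,-3,0],[0,0,0],5],[[0,-7,0],[0,0,0],5],[[0,-14,0],[0,0,0],5],[[0,-24,0],[0,0,0],5],[[0,-38,0],[0,0,0],5],[[0,-54,0],[0,0,0],5],[[0,-72,0],[0,0,0],5],[[0,-90,0],[0,0,0],5],[[0,-106,0],[0,0,0],5],[[0,-118,0],[0,0,0],5],[[0,-126,0],[0,0,0],5],[[0,-130,0],[0,0,0],5],[[0,-130,0],[0,0,0],5],[[0,-130,0],[0,0,0],5]]' 60
python3 go.py .4592 -.3702 .153 -36.1
```

```text
time: 38.1
ee_pos: [0.6558, -0.1864, 0.0245]
tcp_rot: [-90.0, -0.1, -9.9]
wrist_force: [0.3, -0.2, 5.8]
opening: 0.008
time: 39.5
ee_pos: [0.6554, -0.1863, 0.1537]
tcp_rot: [-90.0, -0.0, -9.9]
wrist_force: [0.2, -0.2, -3.6]
opening: 0.0078
t 39.5 pos [ 0.6554 -0.1863  0.1537] [-90.0028  -0.0237  -9.8989] F [ 0.2074 -0.1932 -3.6252] open 0.007788810577063685
shift [-161.7    0.7 -214.9] turn [-0.     0.457  0.   ]
```

```bash
python3 -m inch '[[[-3,0,-4],[0,0.01,0],5],[[-11,0,-14],[0,0.03,0],5],[[-23,0,-31],[0,0.066,0],5],[[-39,0,-52],[0,0.11,0],5],[[-57,0,-76],[0,0.161,0],5],[[-76,0,-101],[0,0.215,0],5],[[-95,0,-126],[0,0.268,0],5],[[-113,0,-150],[0,0.32,0],5],[[-130,0,-173],[0,0.368,0],5],[[-144,0,-191],[0,0.407,0],5],[[-154,0,-205],[0,0.435,0],5],[[-160,0,-212.5],[0,0.452,0],5],[[-161.7,0.7,-214.9],[0,0.457,0],5],[[-161.7,0.7,-214.9],[0,0.457,0],5],[[-161.7,0.7,-214.9],[0,0.457,0],5]]' 60
python3 go.py .4592 -.3702 .1035 -36.1
python3 - <<'E'
from h import *
p=bot.camera("wrist"); cv2.imwrite("pics/w12.png",p["frame"][:,:,::-1])
for n,s,z in [("lid",[.4592,-.3702,-36.1],.0495+.079),("crate",[.459,-.3702,-36.1],0)]: print(fish(p,place(MOD[n][0],s,z)[1::2]))
E
```

```text
time: 41.0
ee_pos: [0.4597, -0.3697, 0.1528]
tcp_rot: [-90.0, -0.0, -36.0]
wrist_force: [-0.1, 0.1, -3.6]
opening: 0.0078
t 41.0 pos [ 0.4597 -0.3697  0.1528] [-89.9809  -0.0156 -36.0165] F [-0.0958  0.1371 -3.5735] open 0.007816243703378412
shift [-0.1 49.3 -0.7] turn [-0.     0.001  0.   ]
[[200.3988 320.0438]
 [169.0217 152.4343]
 [443.7966 320.486 ]
 [475.1016 152.602 ]]
[[222.5009 276.1616]
 [205.6401 137.8545]
 [421.7307 276.4638]
 [438.5528 137.9602]]
```

View pics/w12.png

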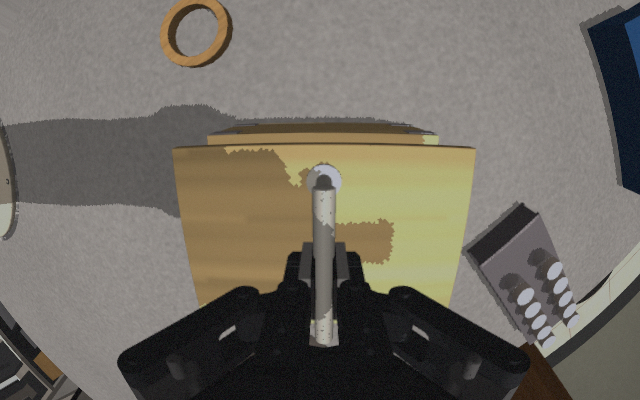

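The lid is level and centred over the crate (lid at columns 173–476, crate at 208–438). Both far edges show the same offset of about 4 px from the prediction, so they are aligned to each other. Next I lower it.

```bash
python3 -m inch '[[[0,4,-0.7],[0,0,0],5],[[0,12,-0.7],[0,0,0],5],[[0,22,-0.7],[0,0,0],5],[[0,31,-0.7],[0,0,0],5],[[0,38,-0.7],[0,0,0],5],[[0,43,-0.7],[0,0,0],5],[[0,46,-0.7],[0,0,0],5],[[0,47.5,-0.7],[0,0,0],5],[[0,48.3,-0.7],[0,0,0],5],[[0,48.6,-0.7],[0,0,0],5],[[0,48.6,-0.7],[0,0,0],5]]' 60; python3 -m inch '[[[0,0.5,0],[0,0,0],5],[[0,1,0],[0,0,0],5],[[0,1,0],[0,0,0],5]]'; python3 -m inch '[[[0,0.4,0],[0,0,0],5],[[0,0.7,0],[0,0,0],5],[[0,0.7,0],[0,0,0],5]]'
```

```text
time: 42.15
ee_pos: [0.4595, -0.3703, 0.1045]
tcp_rot: [-90.0, -0.0, -36.0]
wrist_force: [0.5, 0.2, -3.0]
opening: 0.0079
time: 42.45
ee_pos: [0.4595, -0.3703, 0.1036]
tcp_rot: [-90.0, -0.1, -36.0]
wrist_force: [-0.6, 0.6, -2.7]
opening: 0.0077
time: 42.75
ee_pos: [0.4595, -0.3703, 0.1034]
tcp_rot: [-90.0, -0.1, -36.0]
wrist_force: [-1.5, 1.9, 3.9]
opening: 0.0078
```

The lid is in contact at the seated height of 0.1034 (expected 0.1035). I release it, back off and check.

```bash
python3 -m inch '[[[0,0,0],[0,0,0],10],[[0,0,0],[0,0,0],14],[[0,0,0],[0,0,0],20],[[0,0,0],[0,0,0],30],[[0,0,0],[0,0,0],36],[[0,0,0],[0,0,0],36]]'
python3 -m inch '[[[0,-4,0],[0,0,0],36],[[0,-15,0],[0,0,0],36],[[0,-35,0],[0,0,0],36],[[0,-60,0],[0,0,0],36],[[0,-80,0],[0,0,0],36],[[0,-95,0],[0,0,0],36],[[0,-110,40],[0,0,0],36],[[0,-110,80],[0,0,0],36],[[0,-110,120],[0,0,0],36],[[0,-110,160],[0,0,0],36],[[0,-110,190],[0,0,0],36],[[0,-110,200],[0,0,0],36],[[0,-110,200],[0,0,0],36],[[0,-110,200],[0,0,0],36],[[0,-110,200],[0,0,0],36]]'
python3 - <<'E'
from h import *
print(bot.get_obs()["time"],bot.get_obs()["wrist_force"])
a=bot.camera("side"); b=bot.camera("top"); cv2.imwrite("pics/end_s.png",a["frame"][:,:,::-1])
MOD["closed"]=MOD["crate"]+[P+[0,0,.079] for P in MOD["lid"]]
for p in (a,b):
    print(proj(p,place(MOD["lid"][0],[.4595,-.3703,-36],.079)[1::2]).round(1).tolist())
c=np.hstack([cv2.resize(p["frame"][r:r+100,q:q+130],None,fx=3,fy=3,interpolation=cv2.INTER_CUBIC) for p,r,q in((a,60,330),(b,180,425))])
cv2.imwrite("pics/end_c.png",c[:,:,::-1])
E
```

```text
time: 43.35
ee_pos: [0.4595, -0.3703, 0.1034]
tcp_rot: [-90.0, -0.1, -36.0]
wrist_force: [-0.1, -0.3, 0.5]
opening: 0.0361
time: 44.85
ee_pos: [0.5764, -0.2097, 0.2138]
tcp_rot: [-90.0, -0.1, -36.1]
wrist_force: [-0.8, -0.5, -0.5]
opening: 0.0357
44.85 [-0.7845 -0.4978 -0.5059]
[[435.4, 100.1], [405.2, 114.8], [391.4, 74.6], [362.0, 86.8]]
[[495.2, 276.1], [450.3, 246.1], [532.9, 213.7], [488.7, 185.2]]
```

View pics/end_c.png

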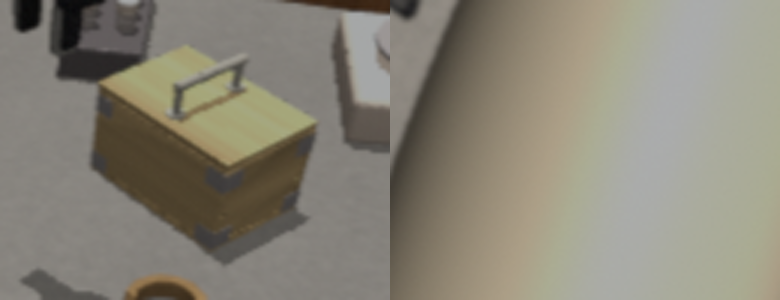

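View pics/end_s.png

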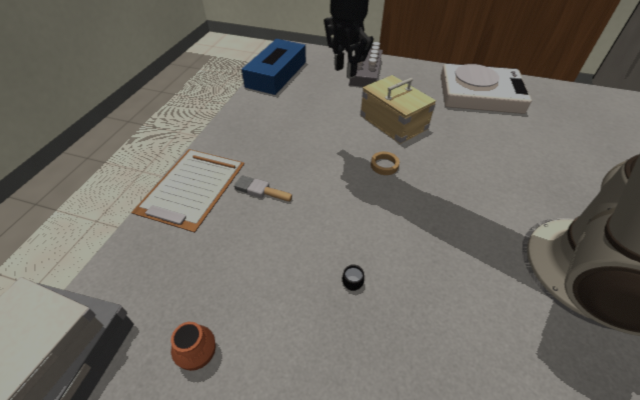

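The side view shows the lid flush on the rim. Its corners are at about (435,101), (406,115), (363,88) and (392,75), within 2 px of where a fully seated lid should appear. The pot, magnifier, tape and brush are where they started.

```bash
python3 -c "
from workcell import bot
print(bot.job_done())"
```

```text
the job is handed in; nothing more can be done
None
```

I packed the crate in the order asked: deep tray, middle tray, shallow tray, then the lid. I handed the job in at about 45 s of the 120 s allowed, with the gripper clear of everything.

- **Trays:** each one touched down at its expected height, to within about 0.1 mm. After each release, the wrist picture showed it level and centred.
- **Lid:** it made contact at 0.1034 m (0.1035 expected). In the side view its corners lie within 2 px of where a fully seated lid should appear.
- **Forces:** at most about 11 N at the wrist in any reading, reached as the deep tray settled. Part of that was about 7 N sideways, which dropped to zero when I released it.
- **Bystanders:** the pot, magnifier, tape roll and brush look unmoved in the side view.
- **Checks that failed or disagreed:** the arm blocked the last top view, so the final check rests on the side camera alone. Before the lid went down, the wrist picture was about 4 px off the prediction for both lid and crate, so they still lined up with each other.

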